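# Gauge the bush of a core box with a go / no-go plug gauge

## Task

Check the bush in the core box's centre pillar with the two-ended plug gauge: push its slim go end all the way into the bush and draw it out again, then set its wide no-go end flat and central on the mouth of the same bush and hold it there for a moment with light pressure, to show that it will not enter. Finish by standing the gauge upright on its two ends on the white glazed setting block and let go.

Things in the scene. Friction and masses are not known exactly. Their poses are not given: they have to be found in the camera images.
- gauge_grip (a point): Centre of the upright block grip (30 mm along the bar, 24 across, 50 tall) of the loose steel plug gauge, 85 mm above its feet, 0.45 kg, 109 mm tall, standing on the slab. The grip stands on the middle of a 121 x 20 x 14 mm bar, whose top is 26 mm and underside 40 mm below this point. Axes: x along the bar to the go end, z up. Not the dark staple with two equal slim legs.
- go_end (a point): Centre of the go end's foot, 47.5 mm along +x from the grip and 85 mm below it. The go end hangs 45 mm below the bar: a 26 mm cylinder whose last 10 mm taper to 16 mm. The no-go end hangs at -47.5 mm, as long: a flat 48 mm disc, 12 mm thick, on a 20 mm stem; its foot is level with this one. Axes as the grip's.
- bore_mouth (a point): Centre of the mouth of the upright brass bush, bore 36 mm, 88 mm deep, on top of the 72 mm round pillar in the fixed mahogany core box (tray 150 x 140 mm, walls 32 mm high). Mouth 100 mm above the slab. The go end is fully home when the bar's underside meets the mouth; at any yaw of the gauge nothing is in its way. z up.
- block_top (a point): Centre of the top face of the white glazed setting block, a fixed flat square slab 180 x 180 mm, its top 20 mm above the work surface. Axes x and y along its edges, z up.
Things that resemble listed ones, but are neither listed nor needed, are in the scene too. Leave any brown look-alike of the part that bears gauge_grip alone. Of the things that look like the part that bears bore_mouth, the larger one is meant.

How it is judged:
By the outcome, as a careful person would: the job done as asked, in the order asked, and still so for the second after the job is handed in, with the robot touching nothing.
It also fails if it takes over 58 s, if anything falls off the work surface, if the arm or the gripper's body presses on something with over 40 N, if the wrist force passes 120 N, or if a joint passes its speed limit or range.

## Robot

A 6-joint arm with a two-finger parallel gripper is mounted at the origin on the work surface. World frame = base frame: x ahead of the robot, y to its left, z up, the work surface at z = 0. Lengths are in m, angles in degrees, forces in N, time in s.
With the tool pointing down it reaches from about 0.35 to 0.725 m from the base axis. Payload 4.3 kg.
Tool frame: the origin (TCP) lies at the very end of the fingers, on their centre line; the grasp point (between the pads) lies 19 mm behind it (robot.pinch_z is the distance from the TCP to the grasp point, in m); z points along the fingers, x is the direction in which the jaws open and shut, and the axes are right-handed (so a half turn about z gives the same grasp; the last joint's range is limited). The gripper opens to 85 mm and grips with 20 to 120 N. Pads are 22 mm wide; open, the fingers measure 114 mm over their backs; the gripper's body (76 mm by 85 mm) begins 54 mm behind the grasp point. The pads swing forward as they close: fully open they stand 13 mm farther back than shut.
Start: joints at [-71.293, 21.618, 4.641, 73.018, 0, 83.68], TCP at [0.243, -0.521, 0.231] pointing down, gripper open.
Joint ranges: [-156.06, 156.06], [-48.1, 94.91], [-58.44, 69.94], [-101.28, 121.22], [-78.64, 73.56], [-180, 180]. Speed limits (degrees/s): [147.25, 147.25, 180, 180, 180, 180].

## Interface

Orientations are given as a 3x3 rotation matrix whose columns are the frame's x, y, z axes.
In Python, from station import robot, fingers, kin, optics, telemetry gives the robot as it stands. Calls block until the motion is done:
- robot.move_ptp(position, orientation): joint-space move of the TCP to a pose.
- robot.move_straight(position, feed=0.15, orientation=None, f_stop=None): straight line of the TCP; orientation=None keeps the orientation; feed is the mean speed in m/s. With f_stop (N) it stops when the force on the tool has changed by that much, and returns True; else False.
- robot.goto_joints(angles): joint-space move.
- fingers.gripper_to(opening, f_grip=None): opening from 0.0 (shut) to 1.0 (fully open); f_grip is the grip in N (None keeps the last); returns when the fingers have stopped.
- robot.pause(seconds).
- kin.solve_ik(position, orientation): joint angles nearest the present ones, or None.
- optics.grab_frame(name): name is "side" or "top"; returns a dict with "pixels" (480x640x3 uint8, red, green, blue), "vfov" (degrees; the focal length in pixels is half the picture's height over the tangent of half this angle, whatever the lens; pixels are square), "cx", "cy" (the principal point, pixels), "rvec" (rotation vector, rad) and "tvec" (3), from world to camera coordinates, as OpenCV has them. Camera axes: x right, y down, z forward; pixel columns grow to the right and rows downward; lengths in m; the calibration is good to about 2 mm. A picture is of the moment at which its call begins. There is no depth.
A pose or a line that the arm cannot do raises robot.MotionError and nothing moves.
- robot.hand_in(): hands the job in, once; it reports no verdict.
Readings, each from a call of its own:
- telemetry.read_time_s(): time.
- telemetry.read_qpos(): joint angles.
- telemetry.read_joint_vel(): joint speeds.
- telemetry.read_joint_torque(): joint torques, N m.
- telemetry.read_ee_pos(): TCP position.
- telemetry.read_tcp_rot(): TCP orientation.
- telemetry.read_ft_force(): force on the tool from outside, world axes, zero at the start.
- telemetry.read_wrist_torque(): the same for the moment, N m.
- telemetry.read_grip_width(): opening from 0.0 (shut) to 1.0 (fully open).
Only numpy, scipy, OpenCV 4.12 (cv2) and the standard library are available. Lean on these libraries where they do the work, as an engineer would, in place of code of your own. Each camera call takes 0.05 s, during which the arm holds its last target.

## Working session

There is one attempt and no reset: what is moved stays moved. The work goes in short steps, each a Python script; the robot and the scene stay as the last script left them, time stands still between calls to the robot, and variables do not carry over. Pictures are saved under pics/ and viewed, and the job is handed in when it is done.

```bash
ls; mkdir -p pics; python3 - <<'E'
from station import robot, fingers, kin, optics, telemetry
import cv2, numpy as np
for n in ("side","top"):
    f=optics.grab_frame(n)
    cv2.imwrite(f"pics/{n}0.png",f["pixels"][:,:,::-1])
    print(n,f["vfov"],f["cx"],f["cy"],f["rvec"],f["tvec"])
    R=cv2.Rodrigues(np.array(f["rvec"]))[0]; print(-R.T@np.array(f["tvec"]))
print(telemetry.read_time_s(), robot.pinch_z, [k for k in f])
E
```

```text
pics
side 47.192226470787716 307.58239303644064 239.06797618363393 [ 2.27341399 -0.473067    0.23050435] [-0.40857032  0.10005124  1.67295951]
[-0.1177167  -1.22512081  1.20869982]
top 45.17047627018846 316.80875895707885 240.03519015779824 [ 2.17560529 -2.19844059  0.07275084] [-0.13108826  0.42192101  1.60893086]
[ 0.31180247 -0.13578653  1.63346296]
0.1 0.0187 ['pixels', 'vfov', 'cx', 'cy', 'rvec', 'tvec']
```

View pics/side0.png

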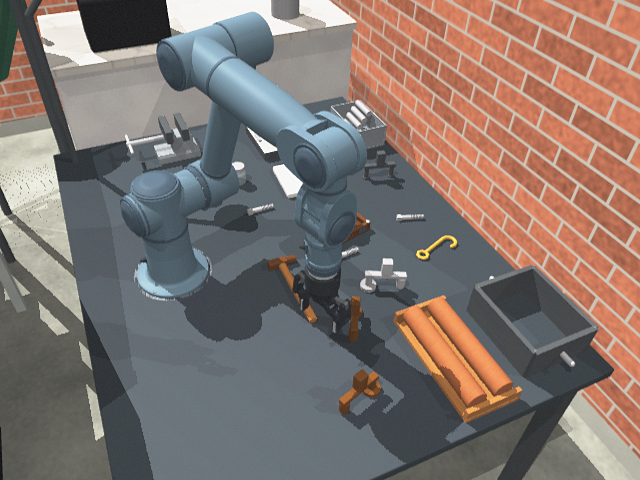

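View pics/top0.png

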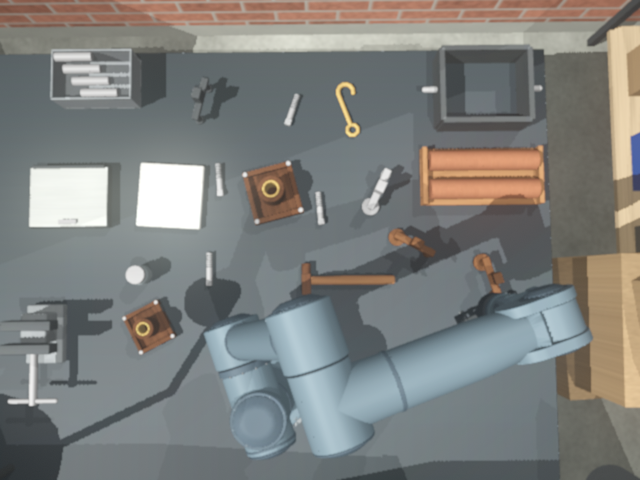

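```bash
cat > h.py <<'E'
import cv2, numpy as np
class Cam:
    def __init__(s,f):
        s.R=cv2.Rodrigues(np.array(f["rvec"],float))[0]; s.t=np.array(f["tvec"],float)
        fl=240/np.tan(np.radians(f["vfov"])/2); s.K=np.array([[fl,0,f["cx"]],[0,fl,f["cy"]],[0,0,1]])
        s.c=-s.R.T@s.t; s.img=f["pixels"]
    def plane(s,uv,z):
        d=s.R.T@np.linalg.inv(s.K)@np.array([uv[0],uv[1],1.]); return s.c+d*(z-s.c[2])/d[2]
    def proj(s,p):
        q=s.K@(s.R@np.array(p,float)+s.t); return q[:2]/q[2]
E
python3 - <<'E'
from h import *
from station import optics
c=Cam(optics.grab_frame("top"))
np.set_printoptions(precision=4,suppress=True)
for n,uv,z in [("gauge",(377,192),.1),("core",(272,189),.1),("sq",(170,195),.02),("other",(68,196),.02),("small",(145,328),.08)]:
    print(n,c.plane(uv,z))
for uv in [(138,163),(205,165),(202,229),(136,226)]: print(c.plane(uv,.02))
im=c.img[:,:,::-1]
a=cv2.resize(im[150:235,230:310],None,fx=5,fy=5,interpolation=cv2.INTER_CUBIC)
b=cv2.resize(im[150:235,345:410],None,fx=5,fy=5,interpolation=cv2.INTER_CUBIC)
cv2.imwrite("pics/crop1.png",np.hstack([a,b]))
cv2.imwrite("pics/crop2.png",cv2.resize(im[150:240,20:215],None,fx=4,fy=4))
s=Cam(optics.grab_frame("side"))
cv2.imwrite("pics/crop3.png",cv2.resize(s.img[190:350,240:420,::-1],None,fx=3.7,fy=3.7,interpolation=cv2.INTER_CUBIC))
E
```

```text
gauge [ 0.542  -0.2981  0.1   ]
core [ 0.5531 -0.0169  0.1   ]
sq [0.5517 0.2769 0.02  ]
other [0.5518 0.5644 0.02  ]
small [0.1854 0.326  0.08  ]
[0.6438 0.368  0.02  ]
[0.6361 0.1785 0.02  ]
[0.4545 0.1864 0.02  ]
[0.4649 0.3718 0.02  ]
```

View pics/crop1.png

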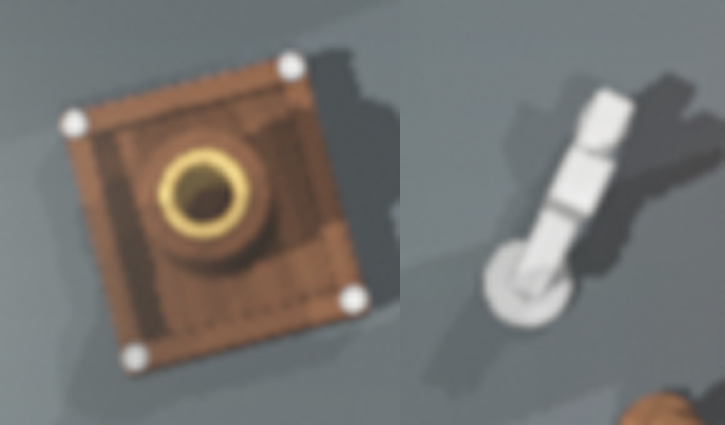

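View pics/crop3.png

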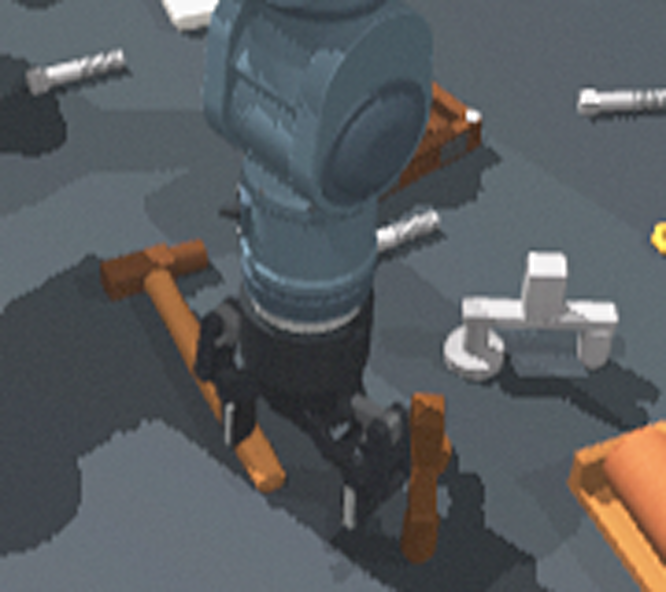

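View pics/crop2.png

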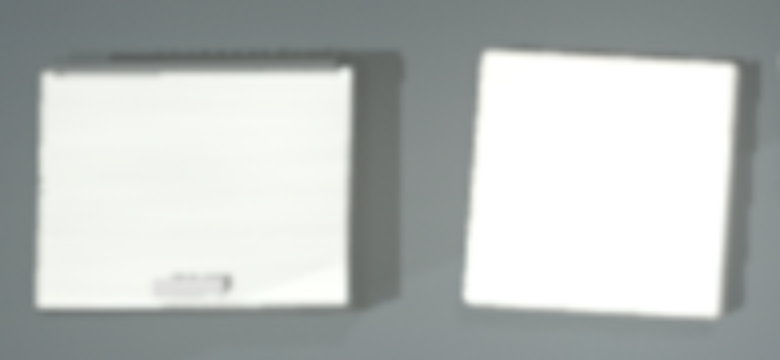

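```bash
python3 - <<'E'
from h import *
from station import optics
c=Cam(optics.grab_frame("top")); s=Cam(optics.grab_frame("side"))
b=cv2.resize(c.img[160:220,355:400,::-1],None,fx=9,fy=9,interpolation=cv2.INTER_CUBIC)
d=cv2.resize(s.img[252:297,355:412,::-1],None,fx=12,fy=12,interpolation=cv2.INTER_CUBIC)
cv2.imwrite("pics/z1.png",b);cv2.imwrite("pics/z2.png",d)
# bush ring: yellow mask
hsv=cv2.cvtColor(c.img,cv2.COLOR_RGB2HSV)
m=cv2.inRange(hsv,(18,70,110),(35,255,255)); m[:,:230]=0;m[:,310:]=0;m[:150]=0;m[235:]=0
cs,_=cv2.findContours(m,cv2.RETR_EXTERNAL,cv2.CHAIN_APPROX_NONE); k=max(cs,key=cv2.contourArea)
e=cv2.fitEllipse(k);print("bush",e,cv2.boundingRect(k),c.plane(e[0],.1), c.plane((e[0][0]+e[1][0]/2,e[0][1]),.1)-c.plane(e[0],.1))
ys,xs=np.nonzero(m);print(xs.mean(),ys.mean())
m=cv2.inRange(c.img,(225,225,225),(255,255,255)); m[:,:115]=0;m[:,215:]=0;m[:150]=0;m[245:]=0
cs,_=cv2.findContours(m,cv2.RETR_EXTERNAL,cv2.CHAIN_APPROX_NONE); k=max(cs,key=cv2.contourArea)
r=cv2.minAreaRect(k);print("blk",r,c.plane(r[0],.02),[c.plane(p,.02) for p in cv2.boxPoints(r)])
E
```

```text
bush ((270.2816467285156, 188.27415466308594), (17.05282211303711, 17.461408615112305), 76.96709442138672) (261, 180, 19, 18) [ 0.55509358 -0.01226174  0.1       ] [-0.00024111 -0.02285127  0.        ]
270.0777202072539 187.84455958549222
blk ((169.21229553222656, 195.67843627929688), (63.624114990234375, 62.681121826171875), 3.1798300743103027) [0.54975308 0.27909214 0.02      ] [array([0.46719366, 0.37262903, 0.02      ]), array([0.64487301, 0.36467821, 0.02      ]), array([0.63287626, 0.18491653, 0.02      ]), array([0.45537478, 0.19417335, 0.02      ])]
```

View pics/z1.png

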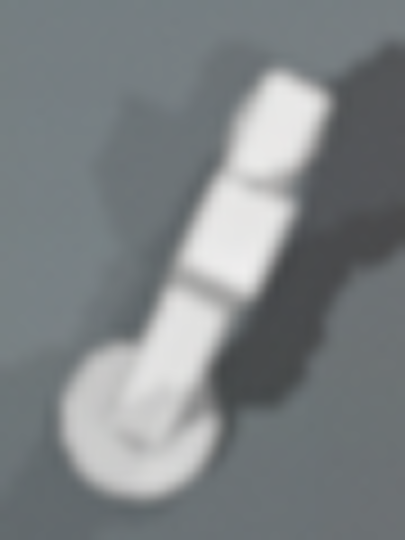

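View pics/z2.png

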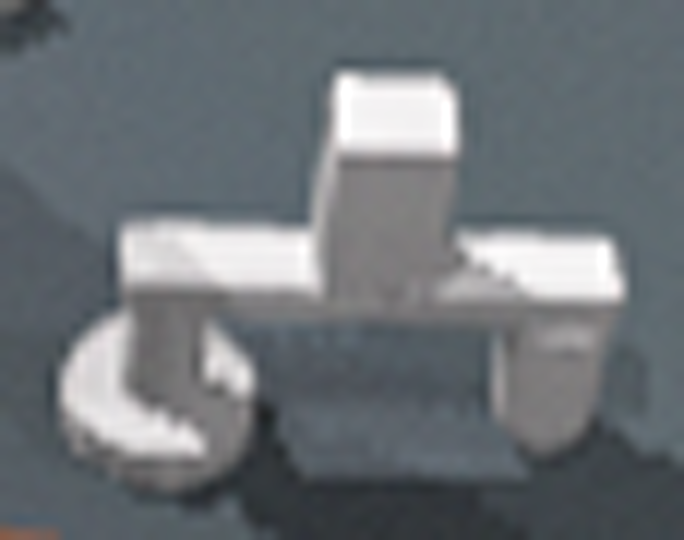

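```bash
python3 - <<'E'
from h import *
from station import optics
np.set_printoptions(precision=4,suppress=True)
c=Cam(optics.grab_frame("top")); s=Cam(optics.grab_frame("side"))
T=lambda p:((p[0]+.5)/9-.5+355,(p[1]+.5)/9-.5+160)
S=lambda p:((p[0]+.5)/12-.5+355,(p[1]+.5)/12-.5+252)
a=[c.plane(T(p),.109) for p in [(222,172),(298,207),(250,300),(178,265)]]
b=[s.plane(S(p),.109) for p in [(335,75),(458,80),(460,155),(338,152)]]
for q in (a,b):
    print(np.array(q)[:,:2].tolist(), np.mean(q,0)); 
for cam,f,near,far in ((c,T,[(118,425),(165,448)],[(272,68),(332,100)]),(s,S,[(122,222),(122,290)],[(612,238),(625,300)])):
    n=[cam.plane(f(p),.059) for p in near]; g=[cam.plane(f(p),.059) for p in far]
    d=np.mean(g,0)-np.mean(n,0); print("bar",n,g,"mid",(np.mean(g,0)+np.mean(n,0))/2,"len",np.linalg.norm(d),"yaw",np.degrees(np.arctan2(d[1],d[0])))
d=c.plane(T((140,420)),.012); print("disc",d)
# two-view bush? triangulated grip
E
```

```text
[[0.5764353795842748, -0.3036512272555227], [0.565734581179044, -0.32597272189376075], [0.538129172887135, -0.3112581669994178], [0.5487917042908077, -0.29014027591274694]] [ 0.5573 -0.3078  0.109 ]
[[0.5523312213273144, -0.28832084530643487], [0.5786484358021184, -0.30133176420595564], [0.5661507167898958, -0.32351469435522784], [0.5400273790331942, -0.31134288703510393]] [ 0.5593 -0.3061  0.109 ]
bar [array([ 0.5076, -0.2761,  0.059 ]), array([ 0.5003, -0.2903,  0.059 ])] [array([ 0.6171, -0.325 ,  0.059 ]), array([ 0.607 , -0.3432,  0.059 ])] mid [ 0.558  -0.3087  0.059 ] len 0.1195313509431166 yaw -25.24165796918101
bar [array([ 0.5092, -0.2702,  0.059 ]), array([ 0.4983, -0.2905,  0.059 ])] [array([ 0.6169, -0.3219,  0.059 ]), array([ 0.6088, -0.3411,  0.059 ])] mid [ 0.5583 -0.3059  0.059 ] len 0.1204984881340642 yaw -25.1110473529782
disc [ 0.5149 -0.2872  0.012 ]
```

```bash
cat >> h.py <<'E'
def ori(yaw,sgn=1):
    y=np.radians(yaw); x=sgn*np.array([-np.sin(y),np.cos(y),0]); z=np.array([0,0,-1.]); return np.column_stack([x,np.cross(z,x),z])
E
python3 - <<'E'
from h import *
from station import robot, fingers, kin, optics, telemetry as t
np.set_printoptions(precision=3,suppress=True)
P=np.array([.558,-.307]); B=np.array([.555,-.0123]); K=np.array([.5505,.2785])
for sg in (1,-1):
  for yaw in (-25.5,):
    u=np.array([np.cos(np.radians(yaw)),np.sin(np.radians(yaw))])*.0475
    for n,p,z in (("pick",P,.066),("up",P,.25),("go",B-u,.12),("goup",B-u,.23),("nogo",B+u,.165),("nogoup",B+u,.23),("blk",K,.086),("blkup",K,.22)):
      q=kin.solve_ik([*p,z],ori(yaw,sg)); print(sg,n,None if q is None else np.array(q))
E
```

```text
1 pick [-34.523  33.798  -0.914  55.288   0.     -9.023]
1 up [-34.523  29.268  19.231  79.963   0.     -9.023]
1 go [ -6.187  18.024 -17.605  54.37    0.     19.313]
1 goup [-6.187 14.306 -5.768 69.926  0.    19.313]
1 nogo [-9.204 25.78   1.077 65.297  0.    16.296]
1 nogoup [-9.204 24.506  8.783 74.277  0.    16.296]
1 blk [20.946 30.728 -3.061 56.211  0.    46.446]
1 blkup [20.946 26.852 10.957 74.105  0.    46.446]
-1 pick [-34.523  33.798  -0.914  55.288   0.    170.977]
-1 up [-34.523  29.268  19.231  79.963   0.    170.977]
-1 go [  -6.187   18.024  -17.605   54.37     0.    -160.687]
-1 goup [  -6.187   14.306   -5.768   69.926    0.    -160.687]
-1 nogo [  -9.204   25.78     1.077   65.297    0.    -163.704]
-1 nogoup [  -9.204   24.506    8.783   74.277    0.    -163.704]
-1 blk [  20.946   30.728   -3.061   56.211    0.    -133.554]
-1 blkup [  20.946   26.852   10.957   74.105    0.    -133.554]
```

```bash
python3 - <<'E'
from h import *
from station import robot, fingers, kin, optics, telemetry as t
np.set_printoptions(precision=4,suppress=True)
P=[.558,-.307]; O=ori(-25.5)
robot.move_ptp([*P,.17],O)
st=robot.move_straight([*P,.066],feed=.12,f_stop=6)
print(st,t.read_ee_pos(),t.read_ft_force(),t.read_time_s())
for n in ("side","top"):
    f=optics.grab_frame(n); im=f["pixels"][:,:,::-1]
    cv2.imwrite(f"pics/{n}1.png",im)
s=Cam(optics.grab_frame("side"));c=Cam(f)
a=cv2.resize(s.img[190:310,260:420,::-1],None,fx=4,fy=4,interpolation=cv2.INTER_CUBIC)
cv2.imwrite("pics/p1.png",a)
E
```

```text
False [ 0.5586 -0.3075  0.0669] [-0.5575  0.0071 -0.5451] 2.8583
```

View pics/p1.png

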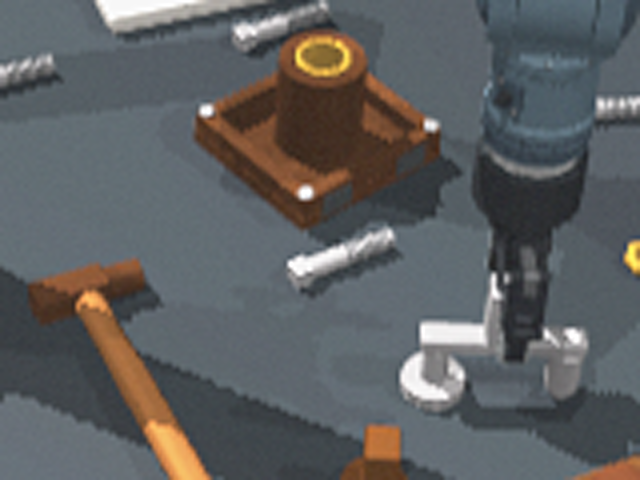

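View pics/side1.png

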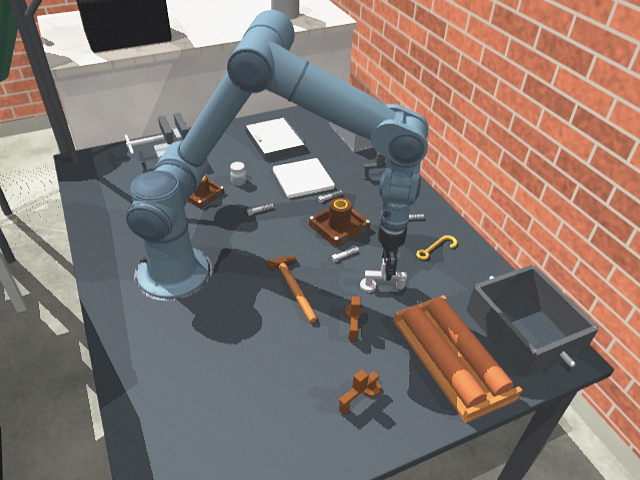

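```bash
python3 - <<'E'
from h import *
from station import robot, fingers, kin, optics, telemetry as t
np.set_printoptions(precision=4,suppress=True)
s=Cam(optics.grab_frame("side"))
hsv=cv2.cvtColor(s.img,cv2.COLOR_RGB2HSV)
m=cv2.inRange(hsv,(17,90,120),(35,255,255)); z=np.zeros_like(m); z[192:216,325:356]=m[192:216,325:356]
cs,_=cv2.findContours(z,cv2.RETR_EXTERNAL,cv2.CHAIN_APPROX_NONE); k=max(cs,key=cv2.contourArea)
e=cv2.fitEllipse(k); print(e,cv2.boundingRect(k),s.plane(e[0],.1))
k=np.array([s.plane(p[0]+0.0,.1)[:2] for p in k]); print("bbox world",k.min(0),k.max(0),(k.min(0)+k.max(0))/2)
print(t.read_ee_pos())
print("grip",fingers.gripper_to(0.0,90),t.read_grip_width(),t.read_ee_pos(),t.read_ft_force())
robot.move_straight([.558,-.307,.096],feed=.08)
robot.pause(.2)
print(t.read_ft_force(),t.read_wrist_torque(),t.read_ee_pos(),t.read_tcp_rot(),t.read_grip_width(),t.read_time_s())
s=Cam(optics.grab_frame("side"));c=Cam(optics.grab_frame("top"))
cv2.imwrite("pics/p2.png",cv2.resize(s.img[215:305,340:440,::-1],None,fx=6,fy=6,interpolation=cv2.INTER_CUBIC))
cv2.imwrite("pics/p3.png",cv2.resize(c.img[140:230,340:430,::-1],None,fx=6,fy=6,interpolation=cv2.INTER_CUBIC))
E
```

```text
((340.3736877441406, 203.78097534179688), (9.172799110412598, 13.572136878967285), 92.48603057861328) (334, 199, 14, 10) [ 0.5565 -0.0099  0.1   ]
bbox world [ 0.5326 -0.0336] [0.5781 0.0141] [ 0.5553 -0.0098]
[ 0.5586 -0.3074  0.067 ]
grip False 0.27178118939521423 [ 0.5582 -0.3069  0.0662] [0.0276 1.8992 0.4333]
[-0.7879  0.388  -4.6178] [-0.0353  0.0334  0.0099] [ 0.5574 -0.3066  0.0951] [[ 0.4305  0.9026 -0.0014]
 [ 0.9026 -0.4305  0.0009]
 [ 0.0002 -0.0016 -1.    ]] 0.2717597974924795 4.375
```

View pics/p2.png

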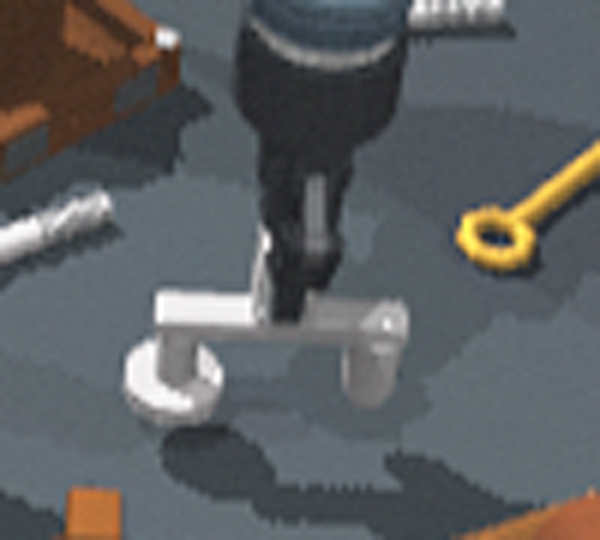

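View pics/p3.png

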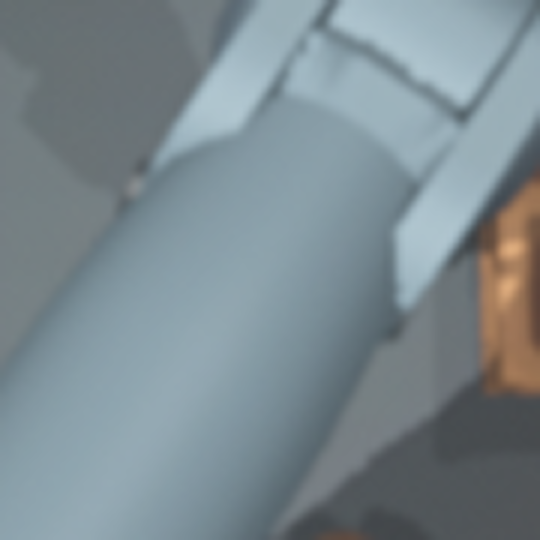

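```bash
python3 - <<'E'
from h import *
from station import robot, fingers, kin, optics, telemetry as t
np.set_printoptions(precision=4,suppress=True)
robot.move_straight([.558,-.307,.20],feed=.15)
O=ori(-25.5)
robot.move_ptp([.5127,.0094,.20],O)
robot.pause(.3)
e=t.read_ee_pos(); print(e,t.read_ft_force(),t.read_wrist_torque(),t.read_time_s())
s=Cam(optics.grab_frame("side"));c=Cam(optics.grab_frame("top"))
u=np.array([.9026,-.4305,0])*.0475
go=np.array(e)+u; go[2]=e[2]-.0662
print("expected go foot",go,"side px",s.proj(go),"top px",c.proj(go), "bar end top", s.proj(go+[0,0,.059]), c.proj(go+[0,0,.059]))
cv2.imwrite("pics/g1.png",cv2.resize(s.img[150:250,290:390,::-1],None,fx=6,fy=6,interpolation=cv2.INTER_CUBIC))
cv2.imwrite("pics/g2.png",cv2.resize(c.img[140:240,230:330,::-1],None,fx=6,fy=6,interpolation=cv2.INTER_CUBIC))
E
```

```text
[0.5131 0.0086 0.1999] [-0.5632  0.2885 -4.6247] [ 0.0466 -0.0383 -0.0283] 6.8333
expected go foot [ 0.5559 -0.0119  0.1337] side px [341.089  195.8939] top px [269.0801 185.946 ] bar end top [342.177  180.8686] [267.1268 182.1875]
```

View pics/g1.png

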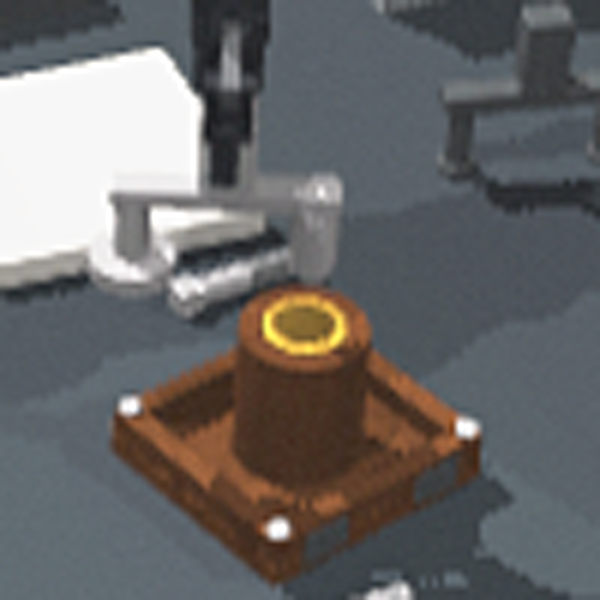

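View pics/g2.png

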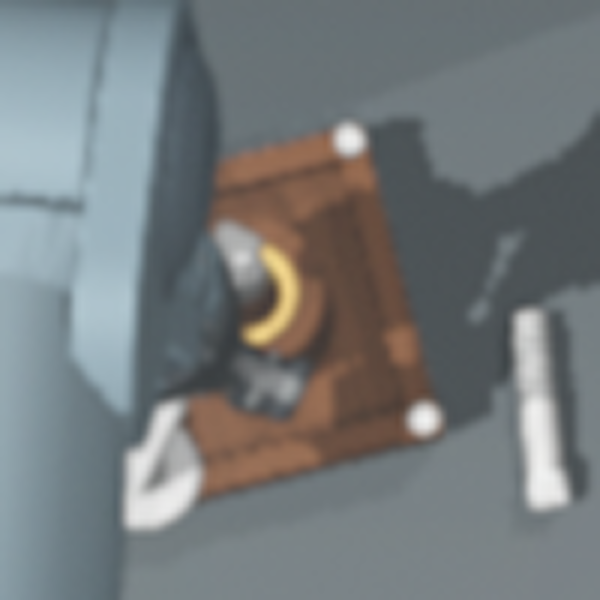

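```bash
python3 - <<'E'
from h import *
from station import robot, fingers, kin, optics, telemetry as t
np.set_printoptions(precision=2,suppress=True)
s=Cam(optics.grab_frame("side"));c=Cam(optics.grab_frame("top"))
e=np.array(t.read_ee_pos()); print(e)
u=np.array([.9026,-.4305,0]);v=np.array([.4305,.9026,0])
x0,y0=300,170;f=12
im=cv2.resize(s.img[y0:y0+45,x0:x0+56,::-1],None,fx=f,fy=f,interpolation=cv2.INTER_CUBIC)
b=e-[0,0,.0662]
g=lambda a,w,z:s.proj(b+u*a+v*w+[0,0,z])
D=lambda p,col:cv2.circle(im,tuple(int(round((q-o+.5)*f-.5)) for q,o in zip(p,(x0,y0))),3,col,-1)
for a in (-.0605,.0605):
  for w in (-.01,.01):
    D(g(a,w,.059),(0,0,255)); D(g(a,w,.045),(0,255,0))
for th in np.linspace(0,6.28,16): D(g(.0475+.008*np.cos(th),.008*np.sin(th),0),(255,0,255)); D(g(-.0475+.024*np.cos(th),.024*np.sin(th),0),(255,0,0))
cv2.imwrite("pics/g3.png",im)
E
```

```text
[0.51 0.01 0.2 ]
```

View pics/g3.png

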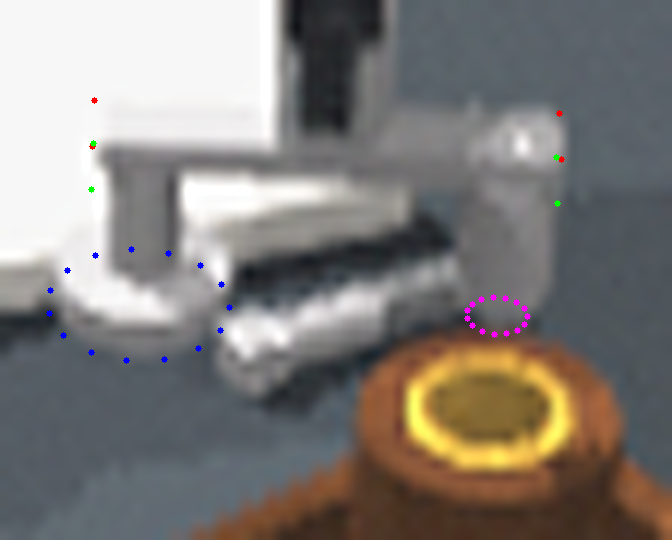

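```bash
python3 - <<'E'
from h import *
from station import robot, fingers, kin, optics, telemetry as t
np.set_printoptions(precision=4,suppress=True)
x,y=.5127,.0096
for z,fd,fs in ((.16,.06,5),(.13,.05,5),(.116,.02,5)):
    st=robot.move_straight([x,y,z],feed=fd,f_stop=fs)
    print(z,st,t.read_ee_pos(),t.read_ft_force(),t.read_wrist_torque(),t.read_time_s())
    if st: break
s=Cam(optics.grab_frame("side"))
cv2.imwrite("pics/i1.png",cv2.resize(s.img[150:250,290:390,::-1],None,fx=6,fy=6,interpolation=cv2.INTER_CUBIC))
E
```

```text
0.16 False [0.5129 0.0096 0.1602] [ 0.7161  0.1237 -5.0565] [-0.0463 -0.047   0.0034] 7.85
0.13 False [0.5128 0.0096 0.13  ] [ 0.1719 -0.1619 -5.5431] [-0.0392 -0.0438  0.029 ] 8.6
0.116 True [0.5128 0.0096 0.121 ] [-0.026   0.8687  4.6059] [-0.1856 -0.1056 -0.0464] 9.1083
```

View pics/i1.png

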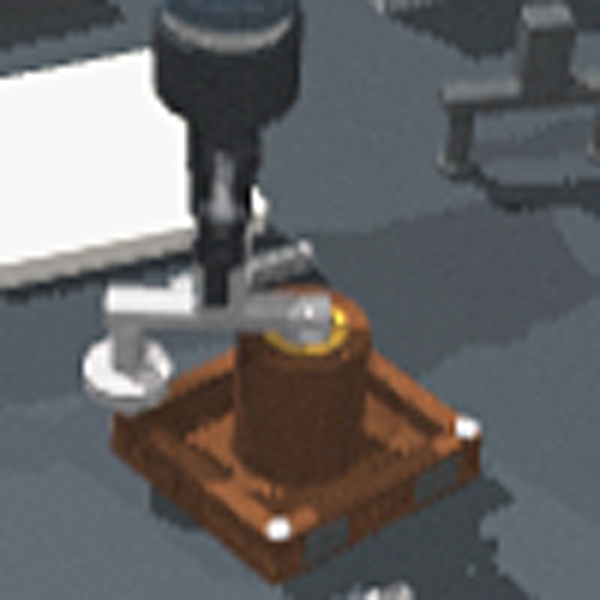

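```bash
python3 - <<'E'
from h import *
from station import robot, fingers, kin, optics, telemetry as t
np.set_printoptions(precision=4,suppress=True)
robot.move_straight([.5127,.0096,.19],feed=.07)
print(t.read_ft_force(),t.read_wrist_torque(),t.read_ee_pos())
robot.move_straight([.5985,-.0314,.19],feed=.1)
print(robot.move_straight([.5985,-.0314,.170],feed=.05,f_stop=4))
robot.pause(.2)
e=t.read_ee_pos();print(e,t.read_ft_force(),t.read_wrist_torque(),t.read_time_s())
s=Cam(optics.grab_frame("side"));c=Cam(optics.grab_frame("top"))
cv2.imwrite("pics/n1.png",cv2.resize(s.img[170:240,310:380,::-1],None,fx=8,fy=8,interpolation=cv2.INTER_CUBIC))
cv2.imwrite("pics/n2.png",cv2.resize(c.img[140:240,230:330,::-1],None,fx=6,fy=6,interpolation=cv2.INTER_CUBIC))
E
```

```text
[-0.2608 -0.3543 -5.5205] [-0.015  -0.0052 -0.0194] [0.5122 0.0096 0.1894]
False
[ 0.5988 -0.0314  0.1704] [ 0.2231 -0.1887 -4.7934] [ 0.0123 -0.0544 -0.0565] 12.1667
```

View pics/n1.png

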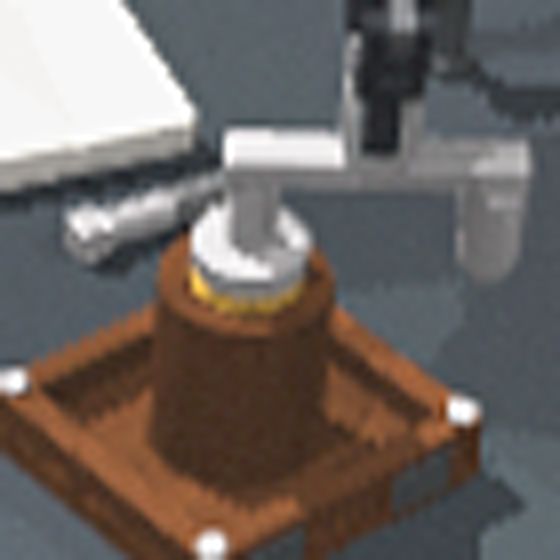

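View pics/n2.png

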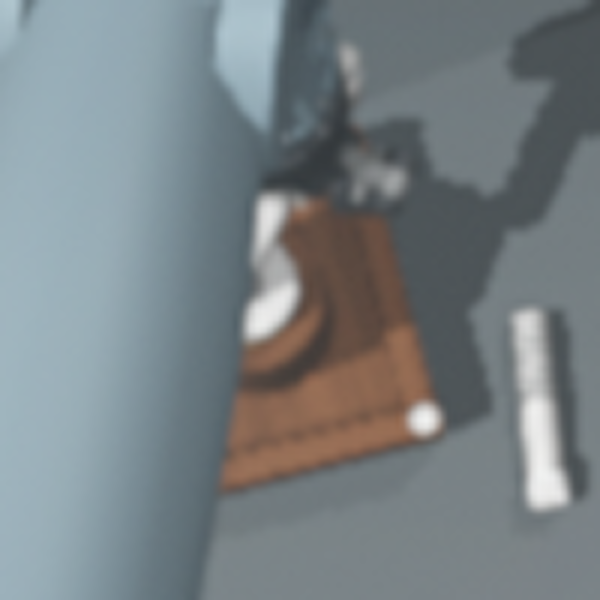

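```bash
python3 - <<'E'
from h import *
from station import optics
np.set_printoptions(precision=3,suppress=True)
s=Cam(optics.grab_frame("side"));c=Cam(optics.grab_frame("top"))
p=np.array([.5556,-.011,.1])
for cam in (s,c): print([cam.proj(p+np.eye(3)[i]*.001)-cam.proj(p) for i in range(3)],cam.proj(p))
# profiles
for n,cam,rows in (("side",s,range(198,207)),):
    for r in rows: print(r, cam.img[r,328:356].astype(int).sum(1)//3)
for r in range(183,198): print(r, c.img[r,268:286].astype(int).sum(1)//3)
E
```

```text
[array([ 0.278, -0.075]), array([-0.138, -0.18 ]), array([ 0.017, -0.243])] [340.278 204.052]
[array([-0.002, -0.37 ]), array([-0.373,  0.004]), array([-0.031, -0.059])] [269.81  188.092]
198 [116 108  96  75  50  47 206 243 240 242 191 128 125 126 117 102 148 211
 211 183 111  83  86  82  83  84  85  85]
199 [ 77  63  40  41  64  70 242 239 237 241 190 125 122 123 121 111 126 168
 224 230 158  88  82  82  82  84  84  83]
200 [ 49  53  47  75  92  93 242 239 236 240 207 126 120 121 124 130 133 127
 219 226 168  89  83  82  87  83  85  85]
201 [ 51  72  76 100  97 109 219 241 238 238 231 214 138 135 136 153 169 168
 164 166 135  90  83  82  81  86  85  83]
202 [ 73  89  97  98  96 108 138 214 240 242 242 247 218 217 160 165 168 169
 168 155  96  83  86  84  85  86  84  84]
203 [ 94  90  99  97  92 110 176 123 218 232 242 244 247 249 227 218 171 161
 150 129  64  69  75  87  85  82  86  84]
204 [ 92  94  97  95  93  96 189 133 119 146 201 210 224 226 229 220 157 139
 122 112  61  48  63  83  85  84  83  84]
205 [ 92  85  90  92  89  75 166 163 123 123 123 119 114 116 114 113 121 121
 1
[... 628 characters left out ...]
89 [105 101  98 108 139 170 199 218 226 226 207 156  96  77  79  76  71  76]
190 [105 100 102 137 184 206 220 228 230 225 193 134  86  79  83  79  71  73]
191 [104  99 114 168 212 227 230 230 228 214 171 108  79  84  90  83  71  71]
192 [103  99 124 185 220 231 232 230 221 192 137  89  84  94  97  83  69  70]
193 [103  99 131 195 225 233 231 221 199 156 106  91  97 103  97  79  65  71]
194 [103  98 137 201 226 230 219 195 156 116  98 104 107 105  91  73  64  70]
195 [102 100 134 188 207 203 184 150 115 103 106 109 107  98  80  66  62  71]
196 [103 101 120 152 159 147 126 109 104 107 110 109 103  88  69  62  64  74]
197 [101  98 101 110 109 102  99 102 107 110 108 102  92  75  65  62  66  75]
```

```bash
python3 - <<'E'
from h import *
from station import robot, fingers, kin, optics, telemetry as t
np.set_printoptions(precision=4,suppress=True)
x,y=.5985,-.0303
robot.move_straight([x,y,.170],feed=.02)
robot.pause(.2)
f0=np.array(t.read_ft_force());print(t.read_ee_pos(),f0,t.read_wrist_torque())
print(robot.move_straight([x,y,.160],feed=.012,f_stop=5))
for i in range(4):
    print(t.read_ee_pos(),np.array(t.read_ft_force())-f0,t.read_wrist_torque(),t.read_tcp_rot()[2],t.read_time_s())
    robot.pause(.3)
s=Cam(optics.grab_frame("side"))
cv2.imwrite("pics/n3.png",cv2.resize(s.img[170:240,310:380,::-1],None,fx=8,fy=8,interpolation=cv2.INTER_CUBIC))
E
```

```text
[ 0.5985 -0.0303  0.17  ] [-0.3921 -0.5037 -6.1017] [ 0.0254 -0.0091 -0.0016]
True
[ 0.5988 -0.0304  0.1659] [ 2.5112  0.2526 11.0143] [-0.0423  0.0989  0.0298] [-0.0011 -0.0033 -1.    ] 13.3
[ 0.5988 -0.0304  0.1659] [ 0.7068  0.2167 11.7286] [ 0.0415  0.1317 -0.0093] [-0.0012 -0.0035 -1.    ] 13.6
[ 0.5988 -0.0304  0.1659] [ 1.6382  0.4184 11.344 ] [0.0225 0.1394 0.0174] [-0.0011 -0.0034 -1.    ] 13.9
[ 0.5988 -0.0304  0.1659] [ 1.2172  0.2806 11.6665] [0.0318 0.1375 0.0211] [-0.0012 -0.0034 -1.    ] 14.2
```

View pics/n3.png

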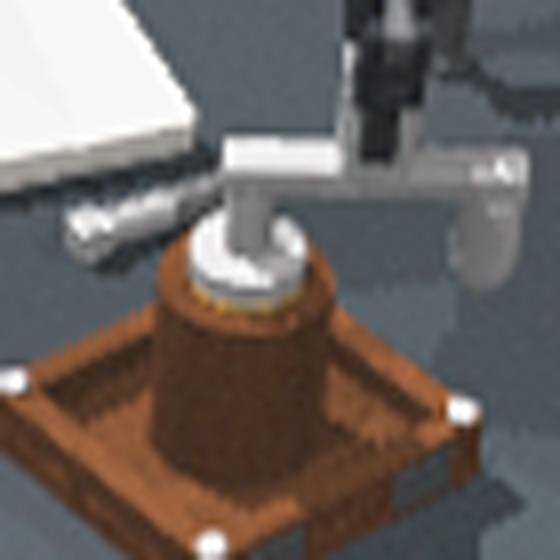

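```bash
python3 - <<'E'
from h import *
from station import robot, fingers, kin, optics, telemetry as t
np.set_printoptions(precision=4,suppress=True)
rd=lambda n=6:np.mean([t.read_ft_force() for _ in range(n)],0)
def avg():
    a=[]
    for _ in range(4): robot.pause(.05); a.append(t.read_ft_force())
    return np.mean(a,0)
F=avg(); print(F)
for z in (.1657,.1659,.1661,.1663):
    robot.move_straight([.5985,-.0303,z],feed=.01); F=avg(); print(z,F,t.read_ee_pos())
    if F[2]<1.5: break
robot.pause(1.2)
print(avg(),t.read_wrist_torque(),t.read_ee_pos(),t.read_time_s())
E
```

```text
[ 0.5934 -0.3144  6.2336]
0.1657 [ 1.4325 -0.3996  1.1276] [ 0.5988 -0.0304  0.1659]
[ 3.085  -0.8787  2.906 ] [-0.1072 -0.7232 -0.0071] [ 0.5987 -0.0303  0.1659] 16.7583
```

```bash
python3 - <<'E'
from h import *
from station import robot, fingers, kin, optics, telemetry as t
np.set_printoptions(precision=4,suppress=True)
robot.move_straight([.5985,-.0303,.21],feed=.08)
robot.move_ptp([.550,.2785,.20],ori(-25.5))
robot.move_straight([.550,.2785,.105],feed=.1,f_stop=8)
robot.pause(.3)
print(t.read_ee_pos(),t.read_ft_force())
print(robot.move_straight([.550,.2785,.080],feed=.012,f_stop=4))
robot.pause(.1)
print(t.read_ee_pos(),t.read_ft_force(),t.read_wrist_torque(),t.read_time_s())
s=Cam(optics.grab_frame("side"));c=Cam(optics.grab_frame("top"))
cv2.imwrite("pics/b1.png",cv2.resize(s.img[120:210,250:350,::-1],None,fx=7,fy=6.5,interpolation=cv2.INTER_CUBIC))
E
```

```text
[0.5503 0.2786 0.1055] [ 0.024  -0.694  -5.0228]
True
[0.55   0.2786 0.0861] [ 0.0813 -0.1617  6.8518] [-0.0561  0.0033 -0.0599] 21.5833
```

View pics/b1.png

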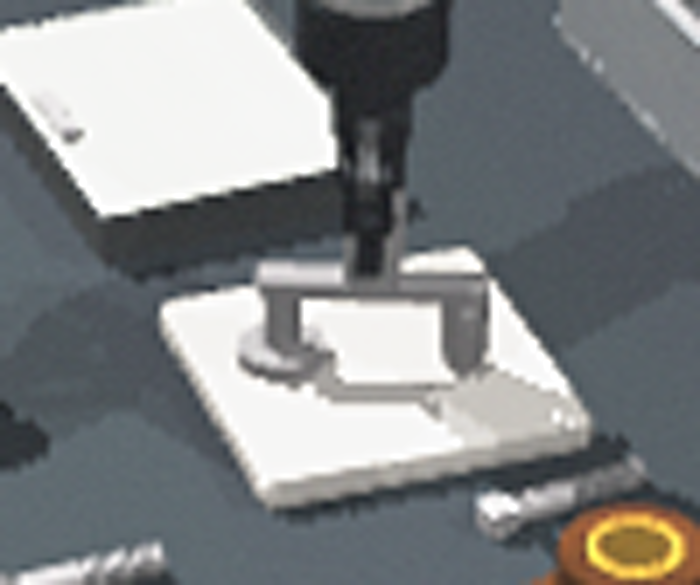

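```bash
python3 - <<'E'
from h import *
from station import robot, fingers, kin, optics, telemetry as t
np.set_printoptions(precision=4,suppress=True)
robot.move_straight([.550,.2785,.0861],feed=.01)
print(t.read_ft_force())
fingers.gripper_to(0.9)
robot.pause(.3)
robot.move_straight([.550,.2785,.20],feed=.08)
robot.move_ptp([.45,-.10,.30],ori(-25.5))
robot.pause(.5)
print(t.read_ee_pos(),t.read_ft_force(),t.read_grip_width(),t.read_time_s())
s=Cam(optics.grab_frame("side"));c=Cam(optics.grab_frame("top"))
cv2.imwrite("pics/f0.png",s.img[:,:,::-1])
cv2.imwrite("pics/f1.png",cv2.resize(s.img[120:210,250:350,::-1],None,fx=6,fy=6,interpolation=cv2.INTER_CUBIC))
cv2.imwrite("pics/f2.png",cv2.resize(c.img[145:245,110:320,::-1],None,fx=3.8,fy=3.8,interpolation=cv2.INTER_CUBIC))
E
```

```text
[0.252  0.331  0.4537]
[ 0.4501 -0.0999  0.2999] [-0.6075 -0.2038 -0.8422] 0.8991478296986053 26.6
```

View pics/f1.png

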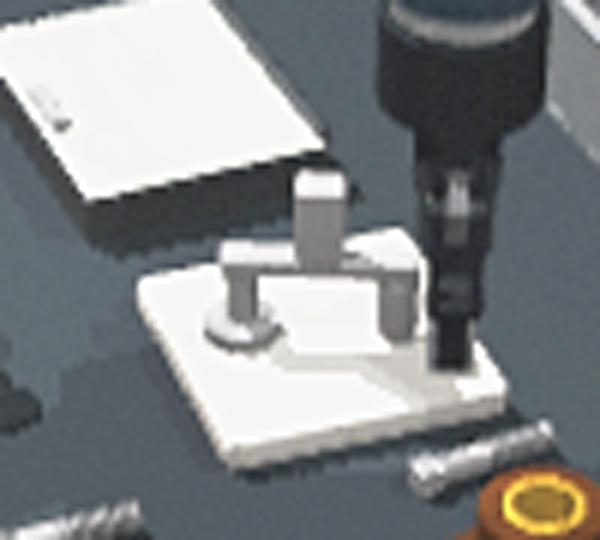

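View pics/f2.png

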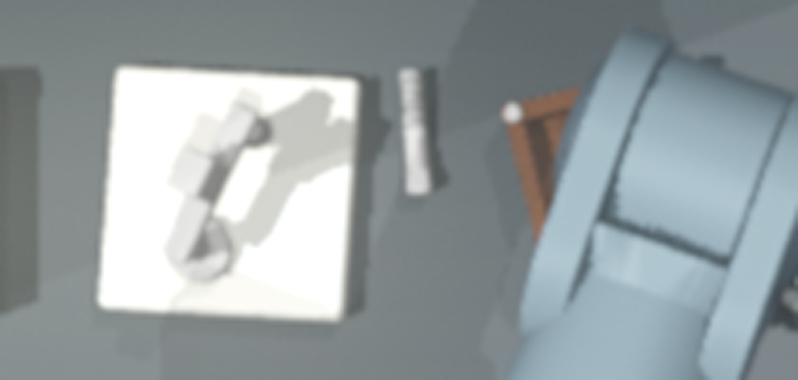

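View pics/f0.png

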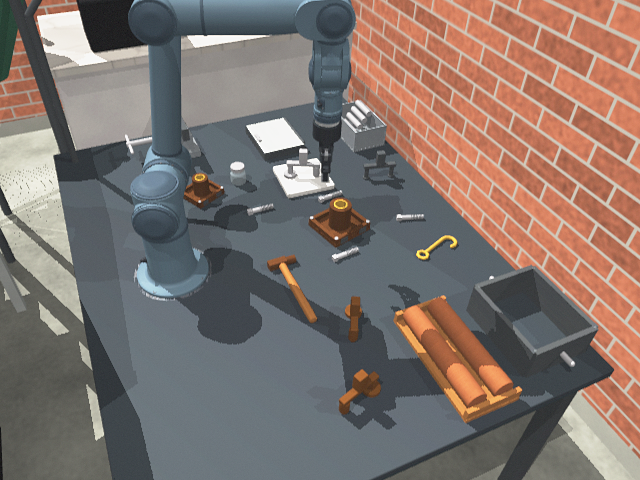

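```bash
python3 - <<'E'
from station import robot, telemetry as t
print(robot.hand_in(), t.read_time_s())
E
```

```text
the job is handed in; nothing more can be done
the job is handed in; nothing more can be done
```

The job is done and handed in. The arm's clock read 26.6 s at my last reading before the hand-in, against the 58 s limit.

- **Go end:** I lowered it into the bush until the bar met the mouth, with the TCP at 0.1210 m against 0.1212 m expected for fully home. I then drew it straight out.
- **No-go end:** I hovered it over the mouth and moved it 1.1 mm towards centre from both camera views. I then set it on the mouth, with contact at 0.1659 m against 0.1662 m expected. It stayed there for about 3 s, first under roughly 11 N and then about 6–8 N, and did not enter.
- **Standing on the block:** I set the gauge down near the block's centre, with contact at 0.0861 m against 0.0862 m expected, then released it and backed away. The final side and top pictures show it upright on both ends, well inside the edges, with the gripper clear of it.

**Disagreements:**
- The two cameras differed by about 1–2.5 mm on where the gauge and bush were, so I used the average. How central the no-go end sat is therefore known only to about 1 mm.
- The first no-go press overshot its 5 N stop, which is why I eased it back.
- The wrist moment during that press was lower than a purely vertical, centred contact would give. I put that down to sideways friction, since the picture showed the disc flat.

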